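# Brush off the squaring jig, then hold the block in its corner

### The job

Pick up the bench brush and use it, not the fingers, to sweep the three loose scrap pieces off the squaring jig's bed plate onto the bench, then stand the brush upright on the bench again, off the bed. Then slide the bevelled block squarely up to the fence and press on its bevel with one diagonal push, firmly into the fence and down onto the bed at once, so that it sits flush; finish while still holding that push, without letting go. Leave the tape roll, the jar and the marker pen where they are.

Things in the scene. Friction and masses are not known exactly. Their poses are not given: they have to be found in the camera images.
- bed: Fixed flat steel bed plate of the jig, lying on the bench: 220 (x) x 260 (y) x 16 mm thick. Origin: centre of its underside; x points towards the fence, z up. All four edges are open except that the fence stands along the +x edge.
- fence: Fixed dark steel bar standing on the bed along its +x edge: 20 (x) x 240 (y) x 40 mm high, so its top is 56 mm above the bench (three screw heads rise 3 mm more). Origin: centre of its underside, on the bed's top; axes as the bed's. Its working face, towards the bed, is at x = -10 mm.
- workpiece: Loose aluminium block, 0.45 kg, on the bed off the fence: 50 (x) x 100 (y) x 40 mm high. Origin: centre of underside; x roughly to the fence. Upright +x face, to meet the fence. Bevel all along the -x side, from 12 mm up at x = -25 to the top at x = -9 mm: a push square to it goes 30 degrees below level. Some 20 N forward and 10 N down is firm; friction on the bed (coefficient 0.5 to 0.7) takes part of the forward push.
- brush_center (a point): Wooden bench brush, 0.12 kg, 100 mm high, standing upright on its bristles. Point on its axis half-way up, 50 mm above the bristle ends; z up. Stiff, unbending bristles 76 (x) x 26 (y) mm, 26 mm tall; wooden head 80 (x) x 30 (y) mm from there to 38 mm up; upright handle 24 (x) x 20 (y) mm from 38 to 100 mm.
- nut_a_center (a point): Scrap: long steel coupling nut lying on the bed between block and fence, 13 x 26 (y) x 12 mm high. Point at its centre.
- nut_b_center (a point): Scrap: a second, equal coupling nut, 13 x 26 (y) x 12 mm high, on the bed between block and fence. Point at its centre.
- stub_center (a point): Scrap: short square aluminium bar stub, 16 x 30 (y) x 16 mm high, on the bed between block and fence. Point at its centre.
- tape: Bystander: narrow tape roll lying flat on the bench to the robot's right, 86 mm across, 12 mm high. Origin: centre of its underside.
- jar: Bystander: small screw-top jar on the bench to the left, 51 mm across, 49 mm high. Origin: centre of its underside.
- marker: Bystander: dark marker pen lying on the bench at the left, 12 x 130 (y) x 13 mm. Origin: centre of its underside.
Not all that is in view belongs to the job. Of the things like the workpiece, leave any that is brown or red; of the rest the smaller one is meant.

How it is judged:
By the outcome, as a careful person would: the job done as asked, in the order asked, and still so for the second after the job is handed in, while the arm keeps its last pose, push and grip.
It also fails if it takes over 72 s, if anything falls off the work surface, if the arm or the gripper's body presses on something with over 40 N, if the wrist force passes 120 N, or if a joint passes its speed limit or range.

### The arm

A 6-joint arm with a two-finger parallel gripper is mounted at the origin on the work surface; the furniture and walls round the work are solid. World frame = base frame: x ahead of the robot, y to its left, z up, the work surface at z = 0. Lengths are in mm, angles in rad, forces in N, time in s.
With the tool pointing down it reaches from about 275 to 750 mm from the base axis. Payload 10.2 kg.
Tool frame: the origin (TCP) lies midway between the tips of the shut fingers; the grasp point (between the pads) lies 19 mm behind it; z points along the fingers, y is the line along which they close (so a half turn about z gives the same grasp; the last joint's range is limited). The gripper opens to 85 mm and grips with 20 to 120 N. Pads are 22 mm wide; open, the fingers measure 114 mm over their backs; the gripper's body (76 mm by 85 mm) begins 54 mm behind the grasp point. The pads swing forward as they close: fully open they stand 13 mm farther back than shut.
Start: joints at [0.958, 0.313, 1.498, -0, 1.331, -0.223], TCP at [199.515, 485.618, 231.294] pointing down, gripper open.
Joint ranges: [-2.94, 2.94], [-0.97, 2.17], [0.19, 2.56], [-1.23, 4.37], [0.02, 3.11], [-2.88, 2.88]. Speed limits (rad/s): [2.39, 2.39, 3.01, 3.14, 3.14, 3.14].

### API

Orientations are given as a unit quaternion [w, x, y, z].
In Python, from rig import ctrl gives the robot as it stands.
- The arm moves only by the tool send_rows, never from a script. Its argument "targets" is a list of rows, each a list of 7 numbers: the closure, from -1 (fully open) to 1 (shut), so that 0 is half open, then the shift along the tool's x, y, z in m, then the turn, a rotation vector about the tool's x, y, z in rad. In form: [[claw, dx, dy, dz, ax, ay, az], ...]. A call has exactly 10 rows; each row shifts and turns the commanded pose from where the row before left it, along the tool's axes as they then stand; what a row does not reach is not made up. A row lasts 1/8 s, in which the tool goes at most 62.5 mm and 10.7 degrees, less where a joint would pass 70% of its speed; a pose out of reach is approached as far as the arm can. A call with a gripper value outside its range is refused whole. The fingers move at their own pace and stop on an object; "squeeze" is the grip in N (left out, the last holds). Time passes only in rows, so rows that do not move let the fingers close, or fill a call up. It gives the time, the measured TCP pose, the force, the opening and the grip force at its end, in the units of the state.
- ctrl.sense(): the state, without advancing time (a new reading comes with each control period).
- ctrl.capture(name): name is "side" or "top" or "wrist"; returns a dict with "img" (400x640x3 uint8, red, green, blue), "camera_matrix" (3x3 intrinsics, pixels), "R" (3x3) and "t" (3): a world point X has camera coordinates R X + t. Camera axes: x right, y down, z forward; pixel columns grow to the right and rows downward; lengths in mm; the calibration is good to about 2 mm. A picture is of the moment at which its call begins. There is no depth.
- ctrl.finish_job(): hands the job in; it is judged then, once.
Trained networks look in a picture, given as the dict that the camera call returned (one of the last four; its "shot" number tells which), for a name from the list of things; names that differ only in an ending like _2 or _b are one class to them, and where a whole thing is asked for, a point or a joint stands for the part that bears it (a point fixed in the world has none). Each returns a list of dicts, best first, with "score" (0 to 1); they miss things now and then, are a little off and sometimes report something else, mostly with a low value. They report only what shows in the picture. A call takes as long as a camera call. They do not tell look-alikes from the thing itself.
- ctrl.boxes_of(query, picture): "extent" ([left, top, width, height] in pixels, round what is visible of it).
- ctrl.landmark_of(query, picture): "point" ([column, row] in pixels: a listed point, or the origin of a listed thing).
The state is a dict: "time_s": time; "joints": joint angles; "dq": joint speeds; "tau": joint torques, N m; "eef_pos": TCP position; "ee_rot": TCP orientation; "force": force on the tool from outside, world axes, zero at the start; "wrist_torque": the same for the moment, N m; "grip_width": opening from 0.0 (shut) to 1.0 (fully open); "grip_force": force on a finger pad.
Only numpy, scipy, OpenCV 4.12 (cv2) and the standard library are available. Lean on these libraries where they do the work, as an engineer would, in place of code of your own. Each camera call takes 0.05 s, during which the arm holds its last target. There are 200 camera calls.

## Working session

There is one attempt and no reset: what is moved stays moved. The work goes in short steps, Python scripts to look and compute and a tool call to move; the robot and the scene stay as the last step left them, time stands still between calls to the robot, and variables do not carry over. Pictures are saved under pics/ and viewed, at most 10 in all, crops included, and the job is handed in when it is done.

Besides the shell and the picture viewer there is one more tool, called after "Call:" as a command line: name --pt "numbers of a row" for each row, then --argument value for the rest. send_rows: Moves the arm, as the interface text tells. Its arguments: {"type":"object","properties":{"targets":{"type":"array"},"squeeze":{"type":"number"}},"required":["targets"]}

```bash
mkdir -p pics; ls; cat > h.py <<'E'
from rig import ctrl
import numpy as np, cv2
def ray(p,px,z):
    K,R,t=[np.array(p[k],float) for k in("camera_matrix","R","t")]
    d=R.T@np.linalg.solve(K,[px[0],px[1],1.]); c=-R.T@t
    return c+d*(z-c[2])/d[2]
def proj(p,X):
    K,R,t=[np.array(p[k],float) for k in("camera_matrix","R","t")]
    v=K@(R@np.array(X,float)+t); return v[:2]/v[2]
def save(p,n,crop=None,s=1):
    im=p["img"][:,:,::-1]
    if crop: x,y,w,h=crop; im=im[y:y+h,x:x+w]
    cv2.imwrite("pics/"+n,cv2.resize(im,None,fx=s,fy=s,interpolation=cv2.INTER_CUBIC))
E
python3 - <<'E'
from h import *
t=ctrl.capture("top"); s=ctrl.capture("side")
cv2.imwrite("pics/a.png",np.vstack([t["img"],s["img"]])[:,:,::-1][::1]) 
save(t,"top.png",None,1.25); save(s,"side.png",None,1.25)
Z=dict(bed=0,fence=16,workpiece=16,brush_center=50,nut_a_center=22,stub_center=24,tape=0,jar=0,marker=0)
for p,n in((t,"top"),(s,"side")):
    print(n,"cam",(-np.array(p["R"]).T@np.array(p["t"])).round())
    for q,z in Z.items():
        print(q,[(round(d["score"],2),np.round(d["point"],0).tolist(),ray(p,d["point"],z)[:2].round(1).tolist()) for d in ctrl.landmark_of(q,p)[:5]])
st=ctrl.sense();print(st)
E
```

```text
pics
top cam [ 4.08e+02 -1.00e+00  1.26e+03]
bed [(0.72, [332.0, 176.0], [576.6, -41.3])]
fence [(0.69, [327.0, 147.0], [667.2, -26.2])]
workpiece [(0.74, [336.0, 196.0], [507.9, -53.0]), (0.72, [260.0, 196.0], [513.8, 189.7]), (0.62, [405.0, 248.0], [338.5, -265.0]), (0.58, [290.0, 254.0], [326.8, 95.4])]
brush_center [(0.51, [221.0, 221.0], [435.1, 306.1])]
nut_a_center [(0.61, [433.0, 207.0], [466.1, -358.5]), (0.36, [330.0, 162.0], [616.8, -35.2])]
stub_center [(0.42, [345.0, 168.0], [597.5, -84.0])]
tape [(0.68, [436.0, 209.0], [460.9, -372.3])]
jar [(0.53, [212.0, 153.0], [657.9, 345.7])]
marker [(0.68, [199.0, 264.0], [299.9, 388.8])]
side cam [ 475. -913.  805.]
bed [(0.73, [342.0, 222.0], [553.0, -40.2]), (0.19, [363.0, 228.0], [609.9, -66.6])]
fence [(0.56, [380.0, 215.0], [660.6, -30.3])]
workpiece [(0.89, [319.0, 219.0], [486.9, -48.8]), (0.7, [325.0, 172.0], [509.3, 175.8]), (0.67, [265.0, 191.0], [327.0, 77.5]), (0.65, [258.0, 284.0], [344.0, -275.6]), (0.61, [367.0, 150.0], [655.6, 303.5])]
brush_center [(0.76, [308.0, 140.0], [452.3, 308.8])]
nut_a_center [(0.55, [362
[... 253 characters left out ...]
-33.7])]
{'time_s': 1.0, 'joints': array([ 9.57605197e-01,  3.12881874e-01,  1.49772749e+00, -9.29177042e-06,
        1.33099797e+00, -2.23360356e-01]), 'dq': array([ 0.00014013,  0.00081965, -0.00127928, -0.00073723,  0.00125802,
       -0.00155723]), 'tau': array([-1.18797925e-03, -4.12159860e+01, -2.59905142e+01, -1.86863003e-04,
        3.85579278e-04,  1.52954539e-05]), 'eef_pos': array([199.50793609, 485.6091605 , 231.2930954 ]), 'ee_rot': array([ 1.14180434e-06,  1.93682442e-01,  9.81064275e-01, -8.54183500e-06]), 'force': array([-0.59095579,  0.25209782,  0.47231086]), 'wrist_torque': array([-0.01114438,  0.03965748, -0.00587684]), 'grip_force': 0.0, 'grip_width': 0.9993140605181662}
```

View pics/top.png

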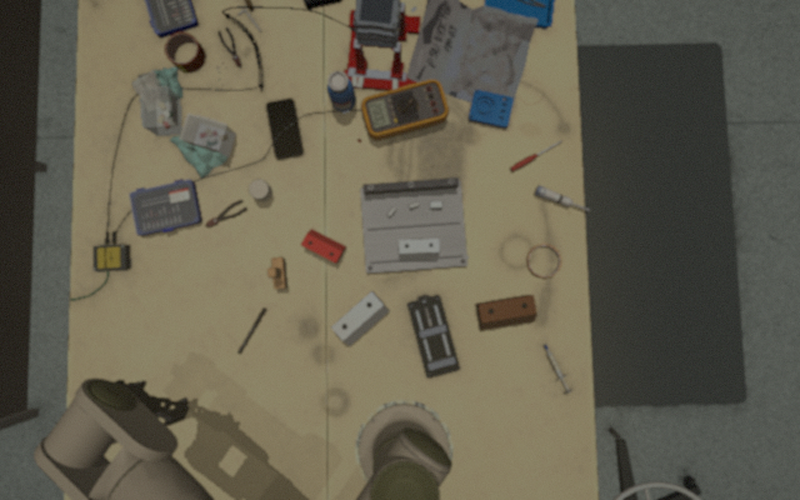

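View pics/side.png

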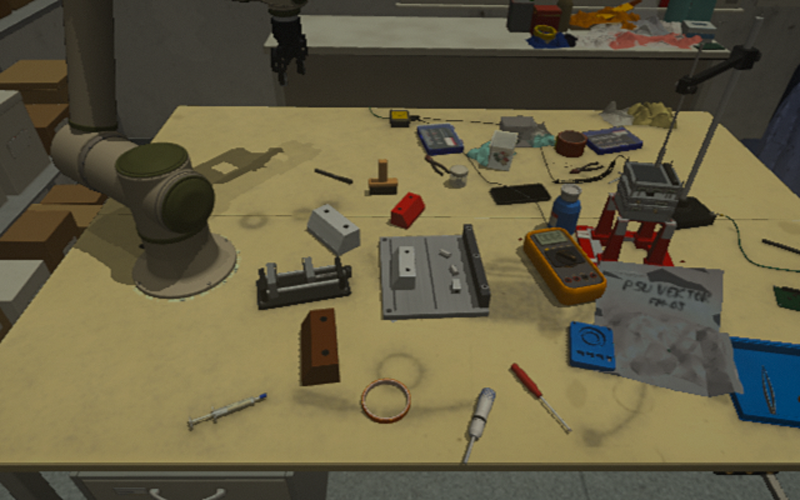

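Top view (800 px): things like the workpiece are white/bare on the bed (419,248), white larger off the bed (358,317), red (323,246) and brown (506,311). I choose the one on the bed, the smaller of the non-red/brown ones. The brush is at (277,272), and the scraps are at (391,212), (413,206) and (436,205) in front of the fence at (411,186). A close crop will check this.

```bash
python3 - <<'E'
from h import *
t=ctrl.capture("top")
a=cv2.resize(t["img"][135:280,205:385],None,fx=4.4,fy=4.0,interpolation=cv2.INTER_CUBIC)
cv2.imwrite("pics/c1.png",a[:,:,::-1]); print(a.shape)
E
```

```text
(580, 792, 3)
```

View pics/c1.png

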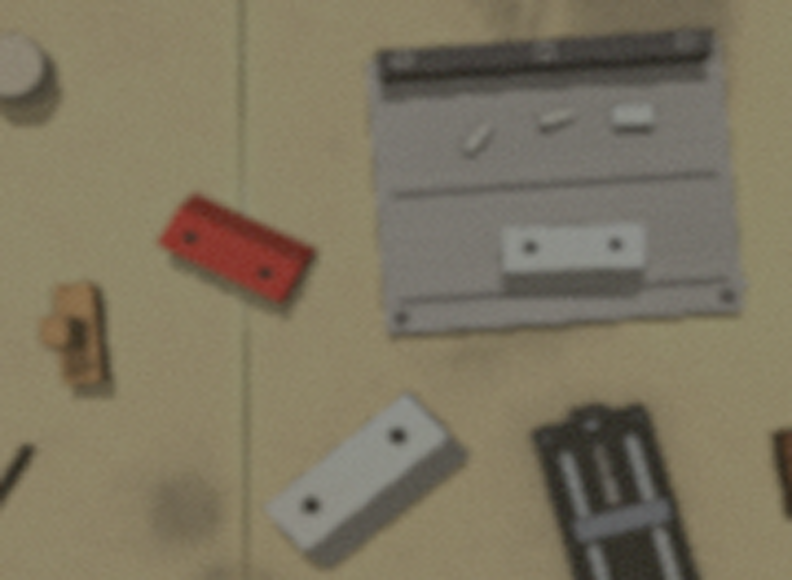

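The crop confirms it: the bed block at (573,250) is shorter than the loose white one at (360,480). Scraps are at (477,137), (556,120) and (633,117), and the brush head spans (55,287)-(104,385).

```bash
python3 - <<'E'
from h import *
from scipy.spatial.transform import Rotation as Ro
t=ctrl.capture("top"); 
def f(u,v,z): return ray(t,(205+u/4.4,135+v/4.0),z)[:2].round(1)
for n,u,v,z in [("bedNL",390,337,16),("bedNR",743,313,16),("bedFR",720,45,16),("bedFL",372,62,16),("feL",380,52,56),("feR",712,30,56),("feLn",382,78,56),("feRn",710,55,56),
 ("br",55,287,38),("br",98,282,38),("br",104,385,38),("br",65,388,38),("brHandTop",57,332,100),
 ("nut1",477,137,22),("nut2",556,120,22),("stub",633,117,24),("wpTL",502,226,56),("wpTR",645,224,56),("wp-bevtopL",502,272,56),("wp-bevtopR",645,270,56),
 ("jar",15,67,49)]:
    print(n,f(u,v,z))
w=ctrl.capture("wrist")
print("wrist cam", (-np.array(w["R"]).T@np.array(w["t"])).round(), np.array(w["R"]).round(2).tolist(), np.array(w["camera_matrix"]).round().tolist())
E
```

```text
bedNL [437.4  83.5]
bedNR [ 451.3 -171. ]
bedFR [ 666.5 -160.7]
bedFL [658.   93.3]
feL [657.7  84.5]
feR [ 670.2 -150.3]
feLn [637.3  83.4]
feRn [ 650.5 -148.3]
br [480.6 319. ]
br [483.9 288.5]
br [403.7 284.5]
br [401.9 312.1]
brHandTop [443.6 301.5]
nut1 [594.9  17.8]
nut2 [607.3 -39.6]
stub [608.3 -95.2]
wpTL [520.3   1.1]
wpTR [519.8 -99.1]
wp-bevtopL [484.8   1.8]
wp-bevtopR [484.3 -98.1]
jar [652.7 344.4]
wrist cam [131. 514. 374.] [[0.38, 0.92, -0.0], [0.88, -0.36, 0.29], [0.27, -0.11, -0.96]] [[313.0, 0.0, 320.0], [0.0, 313.0, 200.0], [0.0, 0.0, 1.0]]
```

Call:
send_rows --pt "-0.4 0 0 0.005 0 0 -0.15" --pt "-0.4 0 0 0.005 0 0 -0.15" --pt "-0.4 0 0 0.005 0 0 -0.15" --pt "-0.4 -0.033 -0.028 0.006 0 0 0" --pt "-0.4 -0.033 -0.028 0.006 0 0 0" --pt "-0.4 -0.033 -0.028 0.006 0 0 0" --pt "-0.4 -0.033 -0.028 0.006 0 0 0" --pt "-0.4 -0.033 -0.028 0.006 0 0 0" --pt "-0.4 -0.033 -0.028 0.006 0 0 0" --pt "-0.4 -0.033 -0.028 0.006 0 0 0" --squeeze 60

```text
time_s: 2.4
eef_pos: [443.0, 302.9, 174.2]
ee_rot: [0.0, -0.03, 1.0, 0.0]
force: [0.3, 0.7, 0.5]
grip_width: 0.701
grip_force: 0.0
```

```bash
cat >> h.py <<'E'
from scipy.spatial.transform import Rotation as Ro
def T():
    s=ctrl.sense(); q=s["ee_rot"]; return np.array(s["eef_pos"]),Ro.from_quat([q[1],q[2],q[3],q[0]]).as_matrix(),s
def stat():
    p,R,s=T(); print("t",round(s["time_s"],2),"p",p.round(1),"x",R[:,0].round(3),"y",R[:,1].round(3),"z",R[:,2].round(3),"F",np.round(s["force"],1),"grip",round(s["grip_width"],3),round(s["grip_force"],1),"q",np.round(s["joints"],2))
def go(X,Rt=None):
    p,R,s=T(); print("tool shift mm",(R.T@(np.array(X,float)-p)).round(1), "rot",(Ro.from_matrix(R.T@Rt).as_rotvec().round(3) if Rt is not None else ""))
def down(a): # tool z down, tool y at angle a+90deg
    return np.array([[-np.cos(a),-np.sin(a),0],[-np.sin(a),np.cos(a),0],[0,0,-1]]).T.copy().T
E
python3 - <<'E'
from h import *
stat()
w=ctrl.capture("wrist"); print(w["shot"])
save(w,"w1.png")
for q,z in (("brush_center",50),):
  for d in ctrl.landmark_of(q,w): print(d["score"],d["point"],ray(w,d["point"],z).round(1))
  for d in ctrl.boxes_of(q,w): print(d)
print(proj(w,[443,301,100]),proj(w,[443,301,38]))
E
```

```text
t 2.4 p [443.  302.9 174.2] x [-0.998 -0.06  -0.   ] y [-0.06   0.998  0.   ] z [ 0.  0. -1.] F [0.3 0.7 0.5] grip 0.701 0.0 q [ 0.38  0.39  1.55  0.    1.21 -1.25]
6
0.91 [326.3, 197.7] [448.8 308.4  50. ]
{'extent': [308.4, 146.8, 29.6, 83.5], 'score': 0.62}
[317.95591063 209.30765102] [318.46703203 187.52291438]
```

View pics/w1.png

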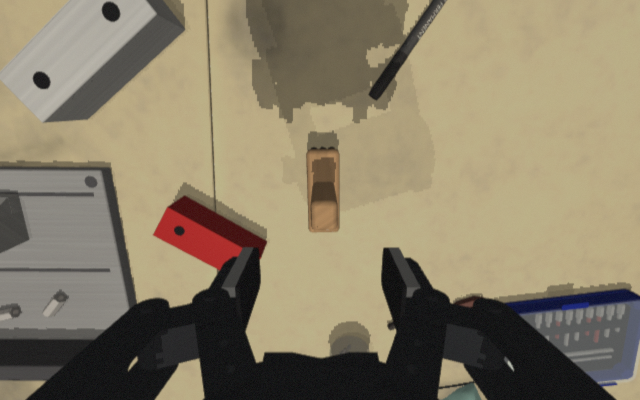

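The wrist view shows the brush head at columns 308–339 and the handle top centred at about (324.5,216). The red block is at (210,235) and the bed is at the left.

```bash
python3 - <<'E'
from h import *
w=ctrl.capture("wrist")
print(ray(w,(324.5,216),100),[ray(w,c,38).round(1) for c in((308,149),(339,149),(308,232),(339,232))])
E
```

```text
[447.52766814 305.96733999 100.        ] [array([407.8, 289.6,  38. ]), array([406.3, 317.1,  38. ]), array([487.3, 293.2,  38. ]), array([485.6, 323. ,  38. ])]
```

Call:
send_rows --pt "-0.4 -0.0045 0.0028 0 0 0 0" --pt "-0.4 0 0 0.023 0 0 0" --pt "-0.4 0 0 0.023 0 0 0" --pt "-0.4 0 0 0.023 0 0 0" --pt "-0.4 0 0 0.023 0 0 0" --pt "-0.4 0 0 0.023 0 0 0" --pt "-0.4 0 0 0 0 0 0" --pt "1 0 0 0 0 0 0" --pt "1 0 0 0 0 0 0" --pt "1 0 0 0 0 0 0" --squeeze 60

```text
time_s: 3.85
eef_pos: [446.6, 307.2, 60.2]
ee_rot: [0.001, -0.03, 1.0, 0.0]
force: [-0.5, 0.7, 4.8]
grip_width: 0.227
grip_force: 60.6
```

Call:
send_rows --pt "1 0 0 0 0 0 0" --pt "1 0 0 0 0 0 0" --pt "1 0 0 0 0 0 0" --pt "1 0 0 -0.02 0 0 0" --pt "1 0 0 -0.02 0 0 0" --pt "1 0 0 -0.02 0 0 0" --pt "1 0 0 -0.02 0 0 0" --pt "1 0 0 -0.02 0 0 0" --pt "1 0 0 0 0 0 0" --pt "1 0 0 0 0 0 0"

```text
time_s: 5.1
eef_pos: [445.8, 306.7, 158.3]
ee_rot: [-0.001, -0.03, 1.0, -0.0]
force: [-0.3, 0.1, -1.6]
grip_width: 0.223
grip_force: 59.8
```

```bash
python3 - <<'E'
from h import *
stat()
w=ctrl.capture("wrist")
t=ctrl.capture("top");s=ctrl.capture("side")
for p in(t,s):
  for d in ctrl.landmark_of("brush_center",p)[:2]: print(d["score"],d["point"],ray(p,d["point"],150).round(1))
  for d in ctrl.boxes_of("brush_center",p)[:1]: print(d)
b=np.hstack([cv2.resize(s["img"][80:200,250:400],(500,400)),w["img"][:, 170:470]])
cv2.imwrite("pics/g.png",b[:,:,::-1])
E
```

```text
t 5.1 p [445.8 306.7 158.3] x [-0.998 -0.06   0.001] y [-0.06   0.998 -0.   ] z [-0.001 -0.001 -1.   ] F [-0.3  0.1 -1.6] grip 0.223 59.8 q [ 0.39  0.42  1.55 -0.    1.18 -1.24]
0.56 [212.1, 220.2] [436.2 305.  150. ]
{'extent': [213.4, 204.6, 11.4, 28.1], 'score': 0.52}
0.74 [305.0, 114.0] [442.3 308.4 150. ]
{'extent': [293.0, 112.5, 25.2, 19.6], 'score': 0.69}
```

View pics/g.png

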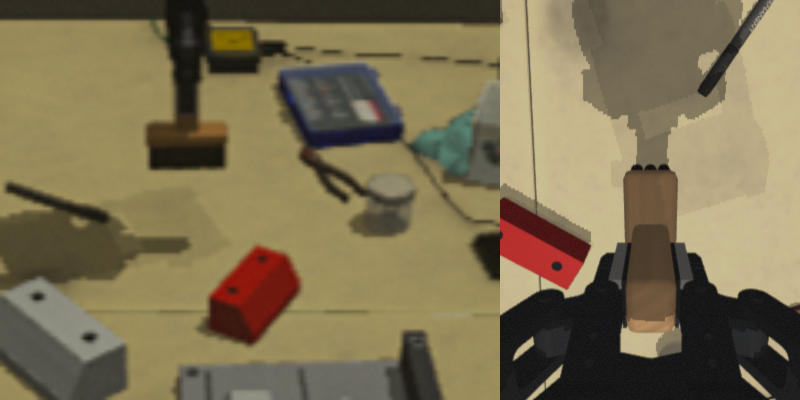

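Call:
send_rows --pt "1 -0.0165 -0.0315 0 0 0 0" --pt "1 -0.0165 -0.0315 0 0 0 0" --pt "1 -0.0165 -0.0315 0 0 0 0" --pt "1 -0.0165 -0.0315 0 0 0 0" --pt "1 -0.0165 -0.0315 0 0 0 0" --pt "1 -0.0165 -0.0315 0 0 0 0" --pt "1 -0.0165 -0.0315 0 0 0 0" --pt "1 -0.0165 -0.0315 0 0 0 0" --pt "1 0 0 0 0 0 0" --pt "1 0 0 0 0 0 0"

```text
time_s: 6.7
eef_pos: [592.8, 63.8, 159.1]
ee_rot: [-0.0, -0.03, 1.0, 0.0]
force: [-1.3, 1.2, -0.7]
grip_width: 0.223
grip_force: 59.8
```

```bash
python3 - <<'E'
from h import *
stat()
w=ctrl.capture("wrist"); save(w,"w2.png",None,1.25)
for q,z in (("nut_a_center",22),("stub_center",24),("workpiece",16),("fence",16)):
  for d in ctrl.landmark_of(q,w)[:3]: print(q,round(d["score"],2),d["point"],ray(w,d["point"],z).round(1))
E
```

```text
t 6.7 p [592.8  63.8 159.1] x [-0.998 -0.06   0.001] y [-0.06   0.998  0.   ] z [-0.001  0.    -1.   ] F [-1.3  1.2 -0.7] grip 0.223 59.8 q [-0.09  0.53  1.37  0.    1.24 -1.72]
nut_a_center 0.59 [208.1, 203.1] [614.2 -40.6  22. ]
nut_a_center 0.48 [271.8, 188.2] [596.1  18.8  22. ]
stub_center 0.69 [149.5, 197.9] [611.7 -93.9  24. ]
workpiece 0.83 [460.8, 108.6] [515.6 182.5  16. ]
workpiece 0.65 [193.8, 73.1] [500.5 -49.6  16. ]
fence 0.71 [223.8, 245.0] [659.5 -29.1  16. ]
fence 0.21 [324.1, 249.6] [658.6  71.3  16. ]
```

View pics/w2.png

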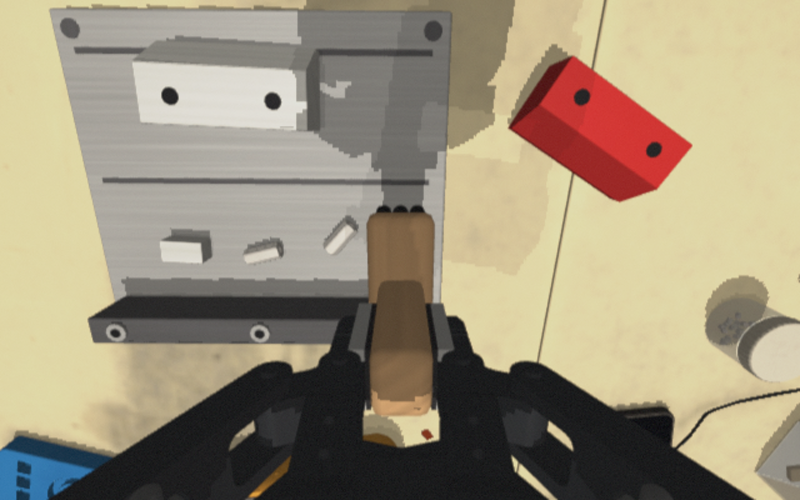

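The wrist view shows the scraps at (185,248), (263,252) and (341,236), the fence base line at row ~297, and the block top at (135–297, 62–130). The brush is above the left strip, clear of the nuts.

```bash
python3 - <<'E'
from h import *
w=ctrl.capture("wrist")
for n,u,v,z in [("febaseL",125,297,16),("febaseR",365,297,16),("fetopL",93,318,56),("fetopR",350,318,56),("bedNR",50,10,16),("bedNL",451,12,16),("bedL",443,200,16),
 ("wpFrTopR",140,122,56),("wpFrTopL",297,130,56),("wpBevR",134,62,56),("wpBevL",305,70,56)]: print(n,ray(w,(u/1.25,v/1.25),z)[:2].round(1))
print(-np.array(w["R"]).T@np.array(w["t"]))
E
```

```text
febaseL [ 659.3 -151.6]
febaseR [647.8  38.9]
fetopL [ 657.1 -146.7]
fetopR [646.3  31.9]
bedNR [ 459.3 -170.3]
bedNL [444.8  87.5]
bedL [566.7  93.6]
wpFrTopR [524.1 -96.5]
wpFrTopL [523.   -2.8]
wpBevR [491.3 -95.5]
wpBevL [489.5   2.4]
[518.637796    59.43473007 302.54064483]
```

Call:
send_rows --pt "1 -0.007 0 0.02 0 0 0" --pt "1 0 0 0.02 0 0 0" --pt "1 0 0 0.02 0 0 0" --pt "1 0 0 0.014 0 0 0" --pt "1 0 0 0.006 0 0 0" --pt "1 0 0 0 0 0 0" --pt "1 0 0 0.001 0 0 0" --pt "1 0 0 0 0 0 0" --pt "1 0 0 0 0 0 0" --pt "1 0 0 0 0 0 0"

```text
time_s: 8.25
eef_pos: [600.2, 63.8, 78.5]
ee_rot: [0.0, -0.03, 1.0, 0.0]
force: [-0.2, -0.3, -1.3]
grip_width: 0.223
grip_force: 59.9
```

Call:
send_rows --pt "1 0 -0.006 0.001 0 0 0" --pt "1 0 -0.014 0 0 0 0" --pt "1 0 -0.014 0 0 0 0" --pt "1 0 -0.014 0 0 0 0" --pt "1 0 -0.014 0 0 0 0" --pt "1 0 -0.014 0 0 0 0" --pt "1 0 -0.014 0 0 0 0" --pt "1 0 -0.014 0 0 0 0" --pt "1 0 -0.014 0 0 0 0" --pt "1 0 -0.014 0 0 0 0"

```text
time_s: 9.5
eef_pos: [608.1, -68.9, 77.3]
ee_rot: [-0.0, -0.03, 1.0, 0.0]
force: [-0.2, 1.7, -1.6]
grip_width: 0.227
grip_force: 59.9
```

```bash
python3 - <<'E'
from h import *
stat()
t=ctrl.capture("top")
s=ctrl.capture("side")
b=np.hstack([cv2.resize(s["img"][150:280,290:430],(430,400)),cv2.resize(t["img"][130:230,280:380],(370,400))])
cv2.imwrite("pics/s1.png",b[:,:,::-1])
E
```

```text
t 9.5 p [608.1 -68.9  77.3] x [-0.998 -0.06   0.   ] y [-0.06   0.998  0.   ] z [-0.  0. -1.] F [-0.2  1.7 -1.6] grip 0.227 59.9 q [-0.3   0.65  1.4   0.    1.09 -1.94]
```

View pics/s1.png

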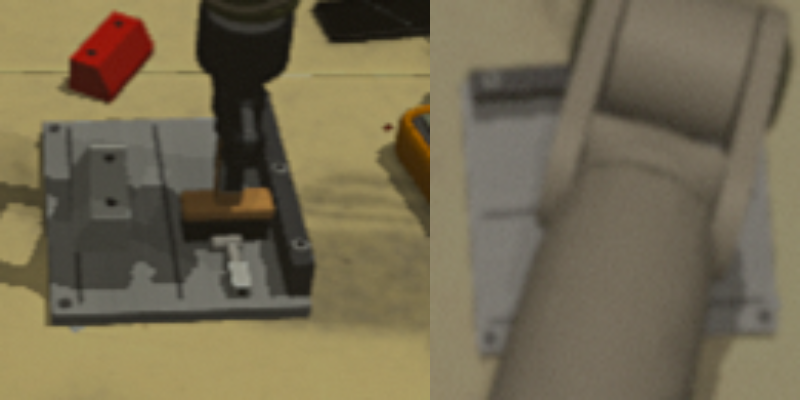

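Both nuts and the stub are ahead of the bristles (side crop, around (230,250)), so I'll go on sweeping.

Call:
send_rows --pt "1 0 -0.014 0 0 0 0" --pt "1 0 -0.014 0 0 0 0" --pt "1 0 -0.014 0 0 0 0" --pt "1 0 -0.014 0 0 0 0" --pt "1 0 -0.014 0 0 0 0" --pt "1 0 -0.014 0 0 0 0" --pt "1 0 -0.014 0 0 0 0" --pt "1 0 -0.014 0 0 0 0" --pt "1 0 -0.014 0 0 0 0" --pt "1 0 -0.014 0 0 0 0"

```text
time_s: 10.85
eef_pos: [616.5, -208.6, 77.3]
ee_rot: [0.0, -0.03, 1.0, 0.0]
force: [0.3, 0.5, 0.2]
grip_width: 0.225
grip_force: 59.8
```

Call:
send_rows --pt "1 0 -0.014 0 0 0 0" --pt "1 0 -0.01 0 0 0 0" --pt "1 0 -0.006 0 0 0 0" --pt "1 0 0 -0.01 0 0 0" --pt "1 0 0 -0.03 0 0 0" --pt "1 0 0 -0.03 0 0 0" --pt "1 0 0.03 -0.01 0 0 0" --pt "1 0 0.03 0 0 0 0" --pt "1 0 0.03 0 0 0 0" --pt "1 0 0 0 0 0 0"

```text
time_s: 12.1
eef_pos: [613.0, -145.7, 158.2]
ee_rot: [0.0, -0.032, 1.0, -0.0]
force: [-0.7, -0.9, -1.6]
grip_width: 0.225
grip_force: 59.8
```

```bash
python3 - <<'E'
from h import *
stat()
s=ctrl.capture("side"); w=ctrl.capture("wrist")
b=np.hstack([cv2.resize(s["img"][150:300,290:440],(400,400)),cv2.resize(w["img"],(400,400))])
cv2.imwrite("pics/s2.png",b[:,:,::-1])
for q,z in (("nut_a_center",6),("stub_center",8)):
  for d in ctrl.landmark_of(q,s)[:3]: print(q,round(d["score"],2),d["point"],ray(s,d["point"],z).round(1))
E
```

```text
t 12.1 p [ 613.  -145.7  158.2] x [-0.998 -0.063 -0.001] y [-0.063  0.998 -0.   ] z [ 0.001 -0.    -1.   ] F [-0.7 -0.9 -1.6] grip 0.225 59.8 q [-0.42  0.6   1.25  0.    1.28 -2.05]
nut_a_center 0.44 [373.2, 281.1] [ 618.5 -257.8    6. ]
stub_center 0.5 [376.1, 288.1] [ 622.8 -280.5    8. ]
```

View pics/s2.png

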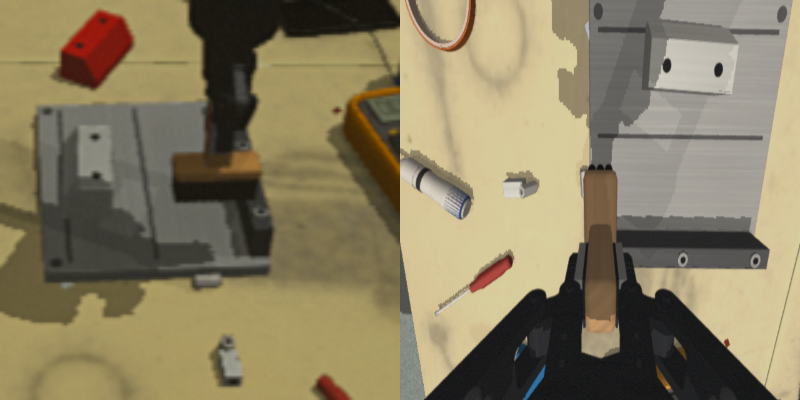

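```bash
python3 - <<'E'
from h import *
s=ctrl.capture("side"); w=ctrl.capture("wrist")
b=np.hstack([cv2.resize(s["img"][240:265,310:400],(800,220),interpolation=cv2.INTER_NEAREST)]),
w2=cv2.resize(w["img"][150:210,400-0:480][:, :],(10,10))
wc=cv2.resize(w["img"][0:260,440-0:510] if False else w["img"][10:230,60:200],(10,10))
W=cv2.resize(w["img"][120:240,60:220],(800,370),interpolation=cv2.INTER_NEAREST)
cv2.imwrite("pics/n1.png",np.vstack([b[0],W])[:,:,::-1])
for q in ("nut_a_center",):
  for p in(s,w):
    for d in ctrl.boxes_of(q,p)[:4]: print(d)
for c in ([615,-168,16],[615,-168,0],[615,-182,0],[560,-166,16],[650,-171,16]): print(c,proj(s,c).round(1),proj(w,c).round(1))
E
```

```text
{'extent': [355.6, 200.4, 33.2, 25.8], 'score': 0.48}
{'extent': [192.6, 179.9, 30.5, 18.6], 'score': 0.78}
{'extent': [11.2, 1.1, 108.8, 53.4], 'score': 0.41}
[615, -168, 16] [368.6 251. ] [299.9 187.2]
[615, -168, 0] [368.1 255.3] [300.9 183.1]
[615, -182, 0] [368.6 259.3] [286.7 182.3]
[560, -166, 16] [347.2 250.3] [304.6 127.5]
[650, -171, 16] [382.3 251.9] [295.4 221.9]
```

View pics/n1.png

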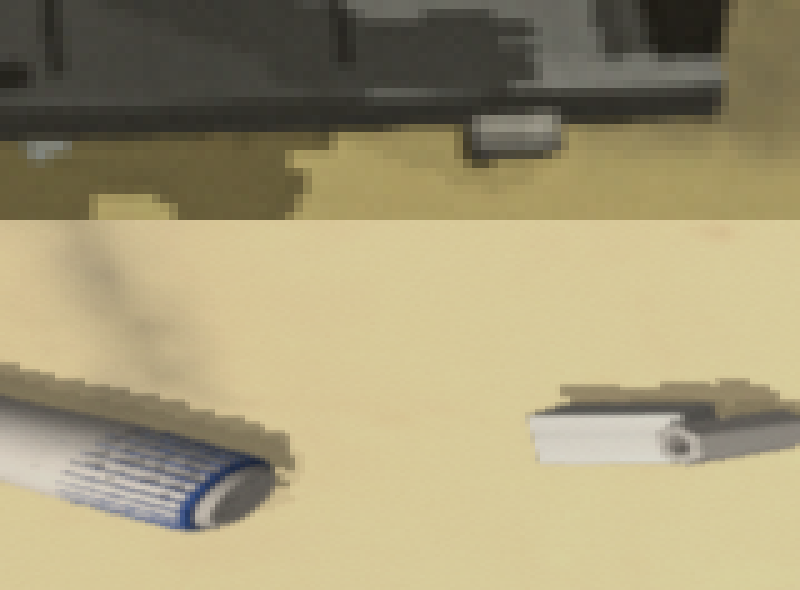

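The nut at the bed's edge lies flat on the bench (its rows match z=0 to 12 mm), and the other two pieces are well off, so the bed is clear. Next I return the brush.

Call:
send_rows --pt "1 0.007 0.023 0 0 0 0" --pt "1 0.0145 0.0486 0 0 0 0" --pt "1 0.0145 0.0486 0 0 0 0" --pt "1 0.0145 0.0486 0 0 0 0" --pt "1 0.0145 0.0486 0 0 0 0" --pt "1 0.0145 0.0486 0 0 0 0" --pt "1 0.0145 0.0486 0 0 0 0" --pt "1 0.0145 0.0486 0 0 0 0" --pt "1 0.0145 0.0486 0 0 0 0" --pt "1 0.0147 0.0498 0 0 0 0"

```text
time_s: 13.75
eef_pos: [447.2, 305.9, 157.5]
ee_rot: [0.0, -0.03, 1.0, 0.0]
force: [1.2, -0.2, -1.1]
grip_width: 0.228
grip_force: 59.8
```

Call:
send_rows --pt "1 0 0 0 0 0 0" --pt "1 0 0 0.02 0 0 0" --pt "1 0 0 0.02 0 0 0" --pt "1 0 0 0.02 0 0 0" --pt "1 0 0 0.02 0 0 0" --pt "1 0 0 0.01 0 0 0" --pt "1 0 0 0.003 0 0 0" --pt "1 0 0 0.002 0 0 0" --pt "1 0 0 0 0 0 0" --pt "1 0 0 0 0 0 0"

```text
time_s: 15.0
eef_pos: [447.8, 304.7, 62.7]
ee_rot: [0.0, -0.03, 1.0, 0.0]
force: [-0.7, 0.8, -1.2]
grip_width: 0.227
grip_force: 59.8
```

Call:
send_rows --pt "1 0 0 0.001 0 0 0" --pt "1 0 0 0.001 0 0 0" --pt "1 0 0 0.001 0 0 0" --pt "1 0 0 0 0 0 0" --pt "1 0 0 0 0 0 0" --pt "1 0 0 0 0 0 0" --pt "1 0 0 0 0 0 0" --pt "1 0 0 0 0 0 0" --pt "1 0 0 0 0 0 0" --pt "1 0 0 0 0 0 0"

```text
time_s: 16.25
eef_pos: [447.7, 304.7, 60.2]
ee_rot: [0.0, -0.03, 1.0, -0.0]
force: [-4.1, -2.0, 8.4]
grip_width: 0.23
grip_force: 61.2
```

Call:
send_rows --pt "0.4 0 0 0 0 0 0" --pt "0.3 0 0 0 0 0 0" --pt "0 0 0 0 0 0 0" --pt "-0.4 0 0 0 0 0 0" --pt "-0.4 0 0 0 0 0 0" --pt "-0.4 0 0 -0.02 0 0 0" --pt "-0.4 0 0 -0.03 0 0 0" --pt "-0.4 0 0 -0.03 0 0 0" --pt "-0.4 0 0 -0.03 0 0 0" --pt "-0.4 0 0 -0.03 0 0 0"

```text
time_s: 17.5
eef_pos: [447.5, 304.6, 200.3]
ee_rot: [-0.0, -0.03, 1.0, -0.0]
force: [-0.4, 0.2, 0.2]
grip_width: 0.701
grip_force: 0.0
```

```bash
python3 - <<'E'
from h import *
stat()
s=ctrl.capture("side"); t=ctrl.capture("top"); w=ctrl.capture("wrist")
for p in(s,t,w):
  for d in ctrl.landmark_of("brush_center",p)[:2]: print(round(d["score"],2),d["point"],ray(p,d["point"],50).round(1))
  for d in ctrl.boxes_of("brush_center",p)[:1]: print(d)
for q,z in (("nut_a_center",6),("stub_center",8)):
  for p in(s,t):
    for d in ctrl.landmark_of(q,p)[:3]: print(q,round(d["score"],2),d["point"],ray(p,d["point"],z).round(1))
E
```

```text
t 17.5 p [447.5 304.6 200.3] x [-0.998 -0.06   0.   ] y [-0.06   0.998 -0.   ] z [-0. -0. -1.] F [-0.4  0.2  0.2] grip 0.701 0.0 q [ 0.38  0.37  1.5  -0.    1.27 -1.25]
{'extent': [296.4, 126.9, 23.1, 31.3], 'score': 0.75}
0.51 [222.8, 218.7] [442.7 299.6  50. ]
{'extent': [214.7, 210.4, 18.1, 21.6], 'score': 0.68}
0.59 [323.4, 182.3] [448.4 308.2  50. ]
0.24 [400.2, 30.4] [312.7 364.6  50. ]
{'extent': [306.9, 138.0, 26.9, 78.8], 'score': 0.56}
nut_a_center 0.54 [379.5, 214.8] [661.5 -17.    6. ]
nut_a_center 0.41 [373.6, 279.2] [ 620.1 -251.9    6. ]
nut_a_center 0.44 [399.1, 158.0] [ 628.2 -259.1    6. ]
stub_center 0.59 [375.9, 290.0] [ 621.8 -286.1    8. ]
stub_center 0.55 [405.3, 161.9] [ 614.8 -278.2    8. ]
```

Call:
send_rows --pt "-0.2 0.001 -0.02 0 0 0 0" --pt "-0.2 0.0024 -0.042 0.005 0 0 0" --pt "-0.2 0.0024 -0.042 0.005 0 0 0" --pt "-0.2 0.0024 -0.042 0.005 0 0 0" --pt "-0.2 0.0024 -0.042 0.005 0 0 0" --pt "-0.2 0.0024 -0.042 0.005 0 0 0" --pt "-0.2 0.0024 -0.042 0.005 0 0 0" --pt "-0.2 0.0024 -0.042 0.005 0 0 0" --pt "-0.2 0.0024 -0.042 0.005 0 0 0" --pt "-0.2 0 0 0 0 0 0"

```text
time_s: 19.4
eef_pos: [448.2, -54.6, 159.0]
ee_rot: [-0.0, -0.028, 1.0, -0.0]
force: [0.5, -0.3, -0.2]
grip_width: 0.601
grip_force: 0.0
```

```bash
python3 - <<'E'
from h import *
stat()
w=ctrl.capture("wrist"); save(w,"w3.png",None,1.25)
print("tips",proj(w,T()[0]).round(),"cam",(-np.array(w["R"]).T@np.array(w["t"])).round())
for d in ctrl.landmark_of("workpiece",w)[:3]: print(round(d["score"],2),d["point"],ray(w,d["point"],16).round(1))
E
```

```text
t 19.4 p [448.2 -54.6 159. ] x [-0.998 -0.056  0.001] y [-0.056  0.998 -0.   ] z [-0.001 -0.    -1.   ] F [ 0.5 -0.3 -0.2] grip 0.601 0.0 q [-0.38  0.23  1.81 -0.    1.1  -2.01]
tips [323. 257.] cam [374. -59. 302.]
0.96 [546.8, 252.7] [505.  176.9  16. ]
0.86 [502.9, 62.3] [332.5  92.7  16. ]
0.64 [91.4, 43.6] [ 337.3 -250.9   16. ]
```

View pics/w3.png

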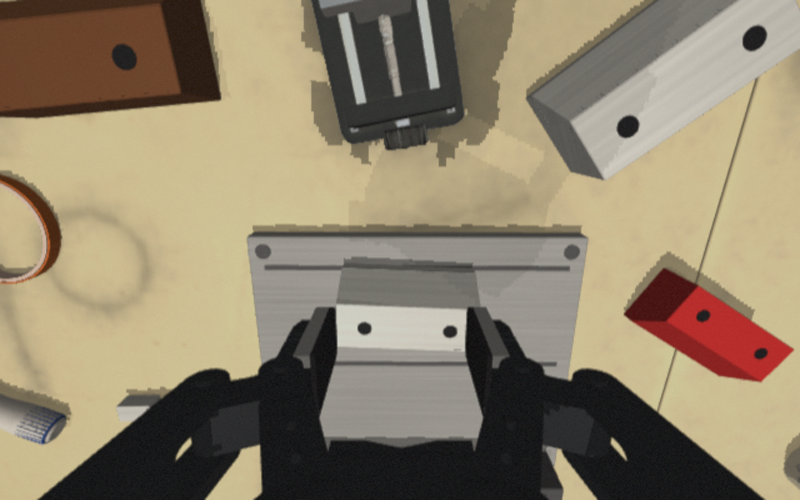

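The wrist view shows the block between the fingertips, with its bevel band from rows 262–270 down to 306 and columns 337–480. The bed's near edge is at row ~235, and the vise (400,130) is clear of it.

```bash
python3 - <<'E'
from h import *
w=ctrl.capture("wrist")
for n,u,v,z in [("bevbotR",342,260,28),("bevbotL",472,268,28),("bevtopR",337,305,56),("bevtopL",478,308,56),("bedNR",248,236,16),("bedNL",587,236,16)]: print(n,ray(w,(u/1.25,v/1.25),z)[:2].round(1))
g=cv2.cvtColor(w["img"],cv2.COLOR_RGB2GRAY)
for c in (285,320,370): print(c,g[180:262:1,c].tolist())
E
```

```text
bevbotR [469.1 -94.5]
bevbotL [469.7   2.2]
bevtopR [492.3 -93.6]
bevtopL [488.9   3.6]
bedNR [ 458.2 -167.4]
bedNL [443.2  88.8]
285 [139, 114, 110, 108, 101, 80, 64, 67, 88, 111, 134, 143, 149, 154, 152, 156, 156, 155, 156, 154, 155, 156, 156, 155, 150, 124, 103, 100, 101, 100, 90, 80, 78, 81, 104, 117, 117, 117, 115, 117, 118, 116, 114, 114, 114, 116, 113, 114, 115, 111, 113, 114, 114, 114, 117, 116, 116, 116, 118, 118, 112, 106, 119, 158, 192, 203, 205, 203, 204, 205, 205, 204, 203, 206, 204, 205, 200, 161, 99, 54, 44, 40]
320 [126, 101, 99, 97, 94, 77, 67, 67, 82, 110, 135, 145, 147, 145, 145, 145, 146, 147, 146, 147, 152, 156, 158, 158, 156, 159, 154, 126, 106, 102, 93, 81, 78, 80, 79, 98, 111, 118, 116, 116, 118, 116, 119, 115, 113, 114, 116, 117, 116, 116, 115, 113, 114, 114, 115, 116, 118, 117, 117, 118, 117, 119, 117, 118, 136, 183, 201, 202, 203, 202, 202, 202, 202, 203, 204, 204, 204, 202, 201, 202, 202, 203]
370 [98, 97, 98, 100, 99, 84, 68, 66, 73, 104, 131, 144, 146, 145, 145, 145, 146, 143, 145, 146, 146, 145, 144, 147, 146, 146, 146, 145, 142, 138, 112, 87, 62, 59, 72, 80, 81, 92, 107, 111, 110, 112, 112, 113, 112, 111, 109, 110, 112, 112, 112, 112, 110, 111, 107, 112, 117, 119, 119, 116, 118, 117, 116, 115, 118, 117, 133, 177, 197, 200, 200, 200, 201, 199, 201, 200, 202, 202, 202, 201, 200, 199]
```

Call:
send_rows --pt "-0.2 0 0.003 0.02 0 0 0" --pt "-0.2 0 0 0.025 0 0 0" --pt "-0.2 0 0 0.025 0 0 0" --pt "-0.2 0 0 0.025 0 0 0" --pt "-0.2 0 0 0.025 0 0 0" --pt "-0.2 0 0 0.015 0 0 0" --pt "-0.2 0 0 0.004 0 0 0" --pt "-0.2 0 0 0 0 0 0" --pt "-0.2 0 0 0 0 0 0" --pt "-0.2 0 0 0 0 0 0"

```text
time_s: 20.8
eef_pos: [449.0, -49.0, 20.8]
ee_rot: [0.0, -0.03, 1.0, -0.0]
force: [-0.6, -0.1, -0.4]
grip_width: 0.599
grip_force: 0.0
```

Call:
send_rows --pt "-0.2 -0.006 0 0.001 0 0 0" --pt "-0.2 -0.008 0 0 0 0 0" --pt "-0.2 -0.008 0 0 0 0 0" --pt "-0.2 -0.012 0 0 0 0 0" --pt "-0.2 -0.012 0 0 0 0 0" --pt "-0.2 -0.014 0 0 0 0 0" --pt "-0.2 -0.014 0 0 0 0 0" --pt "-0.2 -0.014 0 0 0 0 0" --pt "-0.2 -0.014 0 0 0 0 0" --pt "-0.2 -0.012 0 0 0 0 0"

```text
time_s: 22.05
eef_pos: [563.4, -41.9, 19.2]
ee_rot: [-0.0, -0.03, 1.0, 0.0]
force: [-4.1, -0.1, 2.3]
grip_width: 0.603
grip_force: 1.5
```

```bash
python3 - <<'E'
from h import *
stat()
w=ctrl.capture("wrist"); cv2.imwrite("pics/w4.png",w["img"][:,:,::-1])
for n,z in(("bk",28),): 
  c=T()[0]; print("tips px",[proj(w,[c[0]+11,c[1]+d,20]).round() for d in(-40,0,40)],"expected bevel bottom/top if touching",proj(w,[c[0]+11,c[1],28]),proj(w,[c[0]+27,c[1],56]))
g=cv2.cvtColor(w["img"],cv2.COLOR_RGB2GRAY)
for c in (290,320,350): print(c,g[140:300:2,c].tolist())
for d in ctrl.landmark_of("workpiece",w)[:3]: print(round(d["score"],2),d["point"],ray(w,d["point"],16).round(1))
E
```

```text
t 22.05 p [563.4 -41.9  19.2] x [-0.998 -0.06   0.   ] y [-0.06   0.998  0.   ] z [-0.  0. -1.] F [-4.1 -0.1  2.3] grip 0.603 1.5 q [-0.28  0.65  1.59 -0.    0.9  -1.91]
tips px [array([241., 275.]), array([319., 279.]), array([396., 283.])] expected bevel bottom/top if touching [318.9459235  287.97951506] [316.41967777 358.61431505]
290 [115, 113, 114, 117, 115, 114, 114, 114, 116, 116, 113, 113, 115, 116, 113, 110, 111, 114, 114, 115, 118, 115, 115, 114, 114, 114, 112, 111, 113, 113, 114, 117, 121, 120, 118, 115, 112, 115, 114, 114, 114, 114, 113, 115, 115, 116, 162, 179, 176, 177, 179, 183, 180, 126, 103, 102, 106, 167, 175, 176, 177, 177, 177, 143, 115, 114, 116, 114, 105, 99, 102, 103, 102, 104, 141, 142, 142, 141, 142, 140]
320 [113, 113, 114, 115, 116, 115, 114, 113, 115, 118, 113, 113, 115, 117, 115, 112, 114, 112, 112, 118, 117, 118, 115, 114, 115, 116, 113, 111, 113, 114, 114, 116, 120, 121, 117, 114, 113, 116, 115, 114, 115, 115, 115, 115, 115, 116, 119, 163, 179, 176, 179, 181, 184, 135, 105, 104, 108, 169, 172, 176, 178, 176, 176, 176, 121, 115, 114, 117, 103, 101, 103, 103, 101, 102, 140, 141, 142, 141, 142, 142]
350 [129, 119, 112, 115, 115, 115, 113, 115, 116, 115, 113, 114, 115, 116, 114, 112, 113, 113, 115, 117, 116, 117, 115, 111, 116, 115, 114, 112, 111, 113, 112, 115, 119, 120, 117, 116, 113, 115, 115, 113, 115, 115, 115, 113, 114, 117, 166, 187, 180, 175, 177, 183, 184, 144, 104, 104, 107, 162, 175, 174, 178, 177, 174, 122, 118, 114, 113, 117, 103, 101, 103, 103, 101, 103, 142, 143, 141, 142, 140, 140]
0.59 [321.4, 317.3] [602.  -39.2  16. ]
```

Call:
send_rows --pt "-0.2 -0.006 0 0 0 0 0" --pt "-0.2 -0.005 0 0 0 0 0" --pt "-0.2 -0.004 0 0 0 0 0" --pt "-0.2 -0.003 0 0 0 0 0" --pt "-0.2 -0.002 0 0 0 0 0" --pt "-0.2 -0.0015 0 0 0 0 0" --pt "-0.2 -0.001 0 0 0 0 0" --pt "-0.2 0 0 0 0 0 0" --pt "-0.2 0 0 0 0 0 0" --pt "-0.2 0 0 0 0 0 0"

```text
time_s: 23.4
eef_pos: [585.1, -40.8, 19.4]
ee_rot: [0.0, -0.03, 1.0, -0.0]
force: [-1.7, 1.6, 0.1]
grip_width: 0.601
grip_force: 0.3
```

Call:
send_rows --pt "-0.2 -0.001 0 0 0 0 0" --pt "-0.2 -0.001 0 0 0 0 0" --pt "-0.2 -0.001 0 0 0 0 0" --pt "-0.2 -0.001 0 0 0 0 0" --pt "-0.2 0 0 0 0 0 0" --pt "-0.2 0 0 0 0 0 0" --pt "-0.2 0 0 0 0 0 0" --pt "-0.2 0 0 0 0 0 0" --pt "-0.2 0 0 0 0 0 0" --pt "-0.2 0 0 0 0 0 0"

```text
time_s: 24.65
eef_pos: [588.6, -40.5, 19.3]
ee_rot: [-0.001, -0.03, 1.0, 0.0]
force: [-6.1, 0.0, 3.2]
grip_width: 0.599
grip_force: 2.7
```

Call:
send_rows --pt "-0.2 -0.001 0 0 0 0 0" --pt "-0.2 0 0 0 0 0 0" --pt "-0.2 0 0 0 0 0 0" --pt "-0.2 -0.001 0 0 0 0 0" --pt "-0.2 0 0 0 0 0 0" --pt "-0.2 0 0 0 0 0 0" --pt "-0.2 0 0 0 0 0 0" --pt "-0.2 0 0 0 0 0 0" --pt "-0.2 0 0 0 0 0 0" --pt "-0.2 0 0 0 0 0 0"

```text
time_s: 25.9
eef_pos: [588.9, -40.3, 19.2]
ee_rot: [-0.003, -0.03, 1.0, 0.0]
force: [-15.6, -0.9, 9.9]
grip_width: 0.601
grip_force: 7.5
```

Call:
send_rows --pt "-0.2 0.006 0 0 0 0 0" --pt "-0.2 0.006 0 0 0 0 0" --pt "-0.2 0 0 -0.012 0 0 0" --pt "-0.2 0 0 -0.01 0 0 0" --pt "-0.2 -0.006 0 0 0 0 0" --pt "-0.2 0 0 0 0 0 0" --pt "-0.2 -0.0017 0 0.001 0 0 0" --pt "-0.2 -0.0017 0 0.001 0 0 0" --pt "-0.2 0 0 0 0 0 0" --pt "-0.2 0 0 0 0 0 0"

```text
time_s: 27.15
eef_pos: [588.3, -40.5, 39.2]
ee_rot: [-0.0, -0.03, 1.0, 0.0]
force: [0.4, -0.1, -0.2]
grip_width: 0.599
grip_force: 0.0
```

```bash
python3 - <<'E'
from h import *
stat()
w=ctrl.capture("wrist")
g=cv2.cvtColor(w["img"],cv2.COLOR_RGB2GRAY)
for c in (290,320,350): print(c,g[200:330,c].tolist())
P=T()[0]
for x,z in((601.4,16),(601.4,28),(617.4,56),(651.4,56)): print(x,z,[proj(w,[x-.058*d,P[1]+d,z]).round(1).tolist() for d in(-15,0,15)])
E
```

```text
t 27.15 p [588.3 -40.5  39.2] x [-0.998 -0.06   0.   ] y [-0.06   0.998  0.   ] z [-0.  0. -1.] F [ 0.4 -0.1 -0.2] grip 0.599 0.0 q [-0.27  0.66  1.5  -0.    0.98 -1.9 ]
290 [113, 113, 112, 112, 111, 112, 111, 112, 120, 124, 129, 159, 173, 174, 174, 177, 176, 176, 174, 172, 173, 174, 176, 174, 172, 173, 173, 175, 173, 175, 176, 175, 173, 175, 173, 171, 173, 171, 170, 169, 171, 170, 172, 170, 168, 169, 172, 174, 174, 175, 172, 168, 136, 112, 111, 110, 111, 109, 105, 99, 100, 100, 100, 103, 99, 99, 100, 125, 139, 138, 140, 140, 139, 139, 137, 139, 138, 141, 141, 142, 139, 139, 137, 135, 135, 136, 135, 137, 136, 137, 137, 137, 137, 139, 136, 136, 136, 135, 135, 133, 135, 134, 133, 135, 137, 137, 145, 148, 149, 149, 147, 148, 147, 146, 147, 148, 147, 139, 134, 133, 132, 132, 132, 131, 133, 133, 146, 189, 222, 231]
320 [111, 113, 113, 112, 113, 115, 112, 112, 116, 121, 159, 176, 176, 174, 174, 175, 178, 179, 174, 174, 172, 172, 174, 175, 174, 175, 174, 173, 173, 173, 175, 175, 174, 174, 174, 173, 172, 170, 172, 171, 171, 172, 173, 172, 171, 170, 171, 176, 175, 171, 141, 114, 110, 109, 111
[... 560 characters left out ...]
, 173, 171, 171, 170, 171, 173, 174, 174, 173, 171, 172, 175, 177, 175, 175, 169, 138, 112, 109, 109, 109, 109, 108, 101, 101, 101, 101, 102, 99, 99, 99, 118, 135, 139, 141, 141, 140, 140, 139, 138, 139, 140, 141, 142, 141, 142, 140, 137, 134, 134, 136, 137, 138, 139, 140, 140, 140, 139, 139, 139, 137, 137, 135, 135, 136, 135, 135, 136, 137, 136, 140, 141, 141, 140, 139, 140, 140, 138, 138, 139, 141, 142, 140, 140, 139, 138, 137, 139, 139, 139, 140, 164, 195, 216]
601.4 16 [[293.8, 258.4], [319.3, 258.4], [344.7, 258.5]]
601.4 28 [[292.0, 268.7], [319.2, 268.7], [346.3, 268.7]]
617.4 56 [[285.9, 327.4], [317.0, 327.5], [348.1, 327.5]]
651.4 56 [[284.1, 382.6], [313.3, 382.6], [342.5, 382.6]]
```

Call:
send_rows --pt "-0.2 -0.0017 0 0.001 0 0 0" --pt "-0.2 -0.0017 0 0.001 0 0 0" --pt "-0.2 -0.0017 0 0.001 0 0 0" --pt "-0.2 -0.0013 0 0.00075 0 0 0" --pt "-0.2 -0.0009 0 0.0005 0 0 0" --pt "-0.2 -0.0009 0 0.0005 0 0 0" --pt "-0.2 0 0 0 0 0 0" --pt "-0.2 0 0 0 0 0 0" --pt "-0.2 0 0 0 0 0 0" --pt "-0.2 0 0 0 0 0 0"

```text
time_s: 28.45
eef_pos: [596.3, -40.0, 34.6]
ee_rot: [-0.0, -0.03, 1.0, 0.0]
force: [-4.9, 0.3, 4.9]
grip_width: 0.596
grip_force: 3.4
```

Call:
send_rows --pt "-0.2 -0.0009 0 0.0005 0 0 0" --pt "-0.2 0 0 0 0 0 0" --pt "-0.2 0 0 0 0 0 0" --pt "-0.2 0 0 0 0 0 0" --pt "-0.2 0 0 0 0 0 0" --pt "-0.2 -0.0004 0 0.0002 0 0 0" --pt "-0.2 0 0 0 0 0 0" --pt "-0.2 0 0 0 0 0 0" --pt "-0.2 0 0 0 0 0 0" --pt "-0.2 0 0 0 0 0 0"

```text
time_s: 29.7
eef_pos: [596.5, -40.1, 34.4]
ee_rot: [-0.002, -0.03, 1.0, 0.0]
force: [-13.9, -0.7, 13.4]
grip_width: 0.598
grip_force: 9.6
```

Call:
send_rows --pt "-0.2 -0.0006 0 -0.0001 0 0 0" --pt "-0.2 0 0 0 0 0 0" --pt "-0.2 0 0 0 0 0 0" --pt "-0.2 -0.0006 0 -0.0001 0 0 0" --pt "-0.2 0 0 0 0 0 0" --pt "-0.2 0 0 0 0 0 0" --pt "-0.2 0 0 0 0 0 0" --pt "-0.2 0 0 0 0 0 0" --pt "-0.2 0 0 0 0 0 0" --pt "-0.2 0 0 0 0 0 0"

```text
time_s: 30.95
eef_pos: [596.7, -40.0, 34.4]
ee_rot: [-0.003, -0.03, 1.0, 0.0]
force: [-19.6, -2.5, 16.3]
grip_width: 0.595
grip_force: 12.6
```

Call:
send_rows --pt "-0.2 -0.0006 0 -0.0003 0 0 0" --pt "-0.2 0 0 0 0 0 0" --pt "-0.2 0 0 0 0 0 0" --pt "-0.2 -0.0006 0 -0.0003 0 0 0" --pt "-0.2 0 0 0 0 0 0" --pt "-0.2 0 0 0 0 0 0" --pt "-0.2 0 0 0 0 0 0" --pt "-0.2 0 0 0 0 0 0" --pt "-0.2 0 0 0 0 0 0" --pt "-0.2 0 0 0 0 0 0"

```text
time_s: 32.2
eef_pos: [596.8, -39.9, 34.5]
ee_rot: [-0.005, -0.03, 1.0, 0.0]
force: [-24.5, -2.7, 15.4]
grip_width: 0.601
grip_force: 14.4
```

```bash
python3 - <<'E'
from h import *
stat()
w=ctrl.capture("wrist")
g=cv2.cvtColor(w["img"],cv2.COLOR_RGB2GRAY).astype(float)
P=T()[0]
for c in (290,320,350):
  d=np.diff(g[:,c]); print(c,[(i,int(d[i])) for i in range(220,400) if abs(d[i])>18])
for x,z in((601.4,16),(601.4,28),(617.4,56),(651.4,56)): print(x,z,proj(w,[x,P[1],z]).round(1))
stat()
E
```

```text
t 32.2 p [596.8 -39.9  34.5] x [-0.998 -0.06   0.01 ] y [-0.06   0.998  0.001] z [-0.01  0.   -1.  ] F [-24.5  -2.7  15.4] grip 0.601 14.4 q [-0.26  0.69  1.46 -0.    1.   -1.89]Traceback (most recent call last):
  File "<stdin>", line 7, in <module>
IndexError: index 399 is out of bounds for axis 0 with size 399
```

```bash
python3 - <<'E'
from h import *
w=ctrl.capture("wrist")
g=cv2.cvtColor(w["img"],cv2.COLOR_RGB2GRAY).astype(float)
P=T()[0]
for c in (280,290,320,350,360):
  d=np.diff(g[:,c]); print(c,[(i,int(d[i])) for i in range(220,399) if abs(d[i])>14])
for x,z in((601.4,16),(601.4,28),(617.4,56),(651.4,56)): print(x,z,proj(w,[x,P[1],z]).round(1))
s=ctrl.capture("side");t=ctrl.capture("top")
for p in(s,t):
  for q in("brush_center","tape","jar","marker"):
    print(q,[(round(d["score"],2),np.round(d["point"]).tolist()) for d in ctrl.landmark_of(q,p)[:2]],[np.round(d["extent"]).tolist() for d in ctrl.boxes_of(q,p)[:1]])
stat()
E
```

```text
280 [(220, 34), (221, 19), (241, -29), (242, -28), (257, 25), (317, 28), (318, 28), (319, 23), (350, -20), (351, -76), (352, -85), (353, -21)]
290 [(241, -33), (242, -26), (257, 27), (317, 26), (318, 27), (319, 25), (350, -20), (351, -78), (352, -80), (353, -29)]
320 [(240, -32), (241, -26), (257, 27), (318, 31), (319, 29), (356, -45), (357, -83), (358, -60)]
350 [(241, -33), (242, -26), (257, 28), (318, 33), (319, 34), (350, -19), (351, -77), (352, -81), (353, -23)]
360 [(221, 35), (222, 19), (242, -28), (243, -24), (257, 29), (317, 16), (318, 40), (319, 28), (350, -26), (351, -71), (352, -75), (353, -20)]
601.4 16 [320.1 249.4]
601.4 28 [320.1 259.3]
617.4 56 [318.  319.2]
651.4 56 [314. 378.]
brush_center [(0.82, [306.0, 141.0])] [[296.0, 126.0, 22.0, 34.0]]
tape [(0.66, [307.0, 319.0])] [[289.0, 300.0, 39.0, 40.0]]
jar [] []
marker [(0.45, [266.0, 144.0])] [[251.0, 134.0, 32.0, 13.0]]
brush_center [(0.73, [223.0, 221.0]), (0.72, [432.0, 209.0])] [[213.0, 209.0, 20.0, 22.0]]
tape [(0.55, [434.0, 208.0])] [[424.0, 197.0, 27.0, 26.0]]
jar [(0.63, [214.0, 150.0])] [[199.0, 144.0, 20.0, 18.0]]
marker [] []
t 33.2 p [596.8 -39.9  34.5] x [-0.998 -0.06   0.01 ] y [-0.06   0.998  0.001] z [-0.01  0.   -1.  ] F [-22.9  -1.9  15.8] grip 0.594 14.4 q [-0.26  0.69  1.46 -0.    1.   -1.89]
```

Call:
send_rows --pt "-0.2 -0.0006 0 -0.0003 0 0 0" --pt "-0.2 0 0 0 0 0 0" --pt "-0.2 -0.0004 0 -0.0002 0 0 0" --pt "-0.2 0 0 0 0 0 0" --pt "-0.2 0 0 0 0 0 0" --pt "-0.2 0 0 0 0 0 0" --pt "-0.2 0 0 0 0 0 0" --pt "-0.2 0 0 0 0 0 0" --pt "-0.2 0 0 0 0 0 0" --pt "-0.2 0 0 0 0 0 0"

```text
time_s: 34.45
eef_pos: [596.8, -39.9, 34.5]
ee_rot: [-0.006, -0.03, 1.0, 0.0]
force: [-27.2, -4.1, 15.3]
grip_width: 0.6
grip_force: 15.9
```

The push holds steady at 27 N forward and 15 N down, about 30° below level.

```bash
python3 -c "
from rig import ctrl
print(ctrl.finish_job())"
```

```text
the job is handed in; nothing more can be done
None
```

I swept the scraps off the bed with the brush and stood the brush back on the bench, then handed the job in with the block squared to the fence and held by a diagonal push of about 27 N forward and 15 N down; the judge's verdict was not shown.

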